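Scan the job label and dock the scanner

TASK

Pick up the hand-held scanner left standing on the welding bench and point its nose squarely at the middle of the label on the steel plate in the vise, about 100 mm away, holding it steady there for two seconds without touching plate or vise with it. Then gently lower it upright onto its dock, either way round, so that both pins enter the holes in its foot and the foot sits flush; let go only once it is down. Leave the drill, hammer, grinding disc and angle offcut where they lie.

Things in the scene. Friction and masses are not known exactly. Their poses are not given: they have to be found in the camera images.
- scanner: the hand-held scanner as a whole (loose, about 0.4 kg, pistol form): a black foot plate 108 x 64 x 10 mm, a rubber handle 36 x 32 mm above its middle, and on top a level grey head. It stands upright on the bench at the start. Origin: centre of the foot's underside, x towards the nose, z up. Total height 149 mm (153 at the nose).
- scanner_head (a point): centre of the scanner's head, 125 mm above the foot's underside: the place to grip. Here the head is 44 mm wide (along y) and 48 mm high with parallel sides, free for 55 mm behind (-x) and 45 mm ahead of this point; beyond that comes the wider nose. x points to the nose, z up.
- scanner_nose (a point): centre of the scanner's front window, in the black nose block 58 mm wide and 56 mm high, 65 mm ahead (+x) of scanner_head. The scanner looks along its +x axis from this point.
- scanner_foot (a point): centre of the underside of the scanner's foot, 125 mm below scanner_head. Two round through holes of 12 mm diameter lie at 38 mm before and behind it along x, 76 mm apart.
- label (a point): middle of the white bar-code label, 50 mm wide, 34 mm high, on the broad face of the upright steel plate in the vise. The label faces along its own -x axis, level; z up. A scanner aimed squarely at it has its x axis parallel to this x axis.
- plate: fixed steel plate, upright in the vise, 66 mm wide (y), 10 mm thick (x), 200 mm high (z), its lower part between the jaws. Origin: centre of its lower end. The label is on its -x face, centred across the width, 35 mm below the top edge.
- vise: blue low machine vise, fixed on the bench, gripping the plate by its two edges. Origin: centre of its underside. 90 mm wide (x), 240 mm long (y), 88 mm high; the screw's cross handle reaches to 160 mm on the -y side.
- dock: the fixed dock as a whole, a grey block 136 x 88 x 30 mm with two upright pins; origin: centre of its underside, 30 mm below dock_top
- dock_top (a point): centre of the dock's flat top, 30 mm above the bench. Two steel pins of 8 mm diameter stand on it at 38 mm either side along x, 19 mm high, the upper 8 mm tapering to 2.4 mm. z up. The scanner's foot, docked, rests on this top with its x axis along the dock's x, either way round.
- drill: bystander: red and black cordless drill, with a wire cup brush, standing on its battery, 190 mm high, origin under its middle
- hammer: bystander: hammer lying on the bench, about 300 mm long, origin near its middle, on the bench
- disc: bystander: dark grinding disc, 115 mm diameter, lying flat
- offcut: bystander: offcut of steel angle, 130 x 40 x 40 mm, lying on one leg
Not all that is in view belongs to the job. Leave any green look-alike of the scanner alone. Of the things that look like the dock, the smaller one is meant.

How it is judged:
On the way, in this order (a step that is already met when the one before it is completed fails the run):
1. scanner held steady 1.5 s, aimed at the label: window 60 to 140 mm from it, line of sight within 14 mm of its middle (each way) and 0.20 rad of square, under 20 mm/s and 0.15 rad/s (x of label in the frame of scanner_nose between 0.06 and 0.14 m and y of label in the frame of scanner_nose between -0.014 and 0.014 m and z of label in the frame of scanner_nose between -0.014 and 0.014 m and angle between the x axis of scanner_nose and the x axis of label, either way round below 0.2 rad and x of scanner_nose in the frame of label below 0 m and linear speed of scanner below 0.02 m/s and angular speed of scanner below 0.15 rad/s), for 1.5 s.
2. the scanner stands on the dock, both pins in its foot, flush, released (horizontal distance between scanner_foot and dock_top below 0.004 m and z of scanner_foot in the frame of dock_top between -0.003 and 0.003 m and angle between the x axis of scanner_foot and the x axis of dock_top, either way round below 0.1 rad and angle between scanner_foot's own z axis and vertical below 0.05 rad and linear speed of scanner below 0.01 m/s and angular speed of scanner below 0.1 rad/s and contact force between scanner and the fingers below 0.05 N), for 0.2 s.
At the end, for the whole second after the job is handed in: The scanner stands on the dock with both pins in the holes of its foot, either way round: foot within 3 mm of the dock's top in height, centred within 4 mm, x axes within 0.1 rad, upright within 0.05 rad, at rest and released (all of step 2); the robot touches nothing.
It fails at once if the scanner touched the plate or the vise (contact force between scanner and plate above 1 N or contact force between scanner and vise above 1 N).
It fails at once if the scanner was let go or dropped from above the dock's top, before it was down (z of scanner_foot in the frame of dock_top above 0.01 m and contact force between scanner and the fingers below 0.05 N).
It fails at once if the scanner was pressed hard (over 40 N) on the dock (contact force between scanner and dock above 40 N).
It fails at once if a bystander was moved by over 20 mm (distance of any of drill, hammer, disc, offcut from where it was at the start of the episode above 0.02 m).
It also fails if it takes over 51 s, if anything falls off the work surface, if the arm or the gripper's body presses on something with over 40 N, if the wrist force passes 120 N, or if a joint passes its speed limit or range.

ROBOT

A 6-joint arm with a two-finger parallel gripper is mounted at the origin on the work surface. World frame = base frame: x ahead of the robot, y to its left, z up, the work surface at z = 0. Lengths are in m, angles in rad, forces in N, time in s.
With the tool pointing down it reaches from about 0.325 to 0.925 m from the base axis. Payload 3.1 kg.
Tool frame: the origin (TCP) lies midway between the tips of the shut fingers; the grasp point (between the pads) lies 19 mm behind it; z points along the fingers, y is the line along which they close (so a half turn about z gives the same grasp; the last joint's range is limited). The gripper opens to 85 mm and grips with 20 to 120 N. Pads are 22 mm wide; open, the fingers measure 114 mm over their backs; the gripper's body (76 mm by 85 mm) begins 54 mm behind the grasp point. The pads swing forward as they close: fully open they stand 13 mm farther back than shut.
Start: joints at [1.077, 0.217, 1.613, -0, 1.311, -0.112], TCP at [0.233, 0.58, 0.204] pointing down, gripper open.
Joint ranges: [-2.75, 2.75], [-0.78, 2.1], [0.31, 2.55], [-1.13, 4.27], [0.13, 2.63], [-2.58, 2.58]. Speed limits (rad/s): [2.79, 2.79, 3.14, 3.14, 3.14, 3.14].

INTERFACE

Orientations are given as a unit quaternion [x, y, z, w].
In Python, from station import sensors, camera, job_done gives the robot as it stands.
- The arm moves only by the shell command python3 -m creep 'ROWS' [FORCE]. ROWS is JSON, a list of rows, each a list of 3 entries, a list of its own where there are three numbers: the turn, a rotation vector about the world's x, y, z in rad, then the shift along the world's x, y, z in cm, then the finger opening in cm, from 0 to 8.54. A call has 1 to 12 rows; each row shifts and turns the commanded pose from where the row before left it; what a row does not reach is not made up. A row lasts 1/12 s, in which the tool goes at most 41.7 mm and 7.16 degrees, less where a joint would pass 70% of its speed; a pose out of reach is approached as far as the arm can. A call is refused whole if a number of a shift passes 4.17 or a number of a turn 0.125, either way. A call with a gripper value outside its range is refused whole. The fingers move at their own pace and stop on an object; FORCE is the grip in N (left out, the last holds). Time passes only in rows, so rows that do not move let the fingers close. It gives the time, the measured TCP pose, the force, the opening and the grip force at its end, in the units of the state.
- sensors.read_state(): the state, without advancing time (a new reading comes with each control period).
- camera(name): name is "side" or "top" or "wrist"; returns a dict with "pixels" (400x640x3 uint8, red, green, blue), "range_z" (400x640 float32, m along the optical axis (not along the pixel's ray), 0 where there is no reading), "K" (3x3 intrinsics, pixels), "k1" (the pictures are not rectified: a ray, as slopes to the right and down, at radius r is drawn at 1 + k1 r^2 times it, then the intrinsics apply), "position" and "attitude" of the camera in the world. Camera axes: x right, y down, z forward; pixel columns grow to the right and rows downward; lengths in m; the calibration is good to about 2 mm. A picture is of the moment at which its call begins.
- job_done(): hands the job in; it is judged then, once.
The state is a dict: "clock": time; "joint_pos": joint angles; "qd": joint speeds; "effort": joint torques, N m; "ee_pos": TCP position; "orientation": TCP orientation; "contact_force": force on the tool from outside, world axes, zero at the start; "torque": the same for the moment, N m; "width": finger opening in m; "grasp_force": force on a finger pad.
Only numpy, scipy, OpenCV 4.12 (cv2) and the standard library are available. Lean on these libraries where they do the work, as an engineer would, in place of code of your own. Each camera call takes 0.05 s, during which the arm holds its last target. There are 200 camera calls.

## Working session

There is one attempt and no reset: what is moved stays moved. The work goes in short steps, Python scripts to look and compute and a shell command to move; the robot and the scene stay as the last step left them, time stands still between calls to the robot, and variables do not carry over. Pictures are saved under pics/ and viewed, at most 10 in all, crops included, and the job is handed in when it is done.

```bash
ls; mkdir -p pics
cat > h.py <<'E'
import numpy as np,cv2,pickle
from scipy.spatial.transform import Rotation as R
def grab(n):
    from station import camera
    c=camera(n); pickle.dump(c,open(f'pics/{n}.pkl','wb')); return c
def load(n): return pickle.load(open(f'pics/{n}.pkl','rb'))
def rot(c):
    a=np.array(c['attitude'],float); return a if a.shape==(3,3) else R.from_quat(a).as_matrix()
def rays(c,uv):
    K=np.array(c['K']);uv=np.atleast_2d(np.array(uv,float))
    d=np.c_[(uv[:,0]-K[0,2])/K[0,0],(uv[:,1]-K[1,2])/K[1,1]]
    s=d.copy()
    for _ in range(20): s=d/(1+c['k1']*(s**2).sum(1,keepdims=True))
    return np.c_[s,np.ones(len(s))]
def plane(c,uv,z):
    d=rays(c,uv)@rot(c).T; p=np.array(c['position']); return p+d*((z-p[2])/d[:,2])[:,None]
def depth(c,uv):
    uv=np.atleast_2d(uv).astype(int); return np.array(c['position'])+(rays(c,uv)*c['range_z'][uv[:,1],uv[:,0]][:,None])@rot(c).T
def cloud(c):
    v,u=np.mgrid[0:400,0:640]; uv=np.c_[u.ravel(),v.ravel()]
    P=depth(c,uv); P[c['range_z'].ravel()==0]=np.nan; return P.reshape(400,640,3)
E
python3 - <<'E'
from h import *
for n in ('side','top','wrist'):
    c=grab(n); cv2.imwrite(f'pics/{n}0.png',c['pixels'][:,:,::-1]); print(n,c['position'],c['attitude'],c['K'],c['k1'])
from station import sensors; print(sensors.read_state())
E
```

```text
pics
side [ 0.2792667  -1.08992552  0.96031519] [ 0.88031349 -0.10496376  0.06208197 -0.45845022] [[457.02887761   0.         323.36742891]
 [  0.         457.02887761 192.68890025]
 [  0.           0.           1.        ]] -0.1125159463168393
top [0.37510391 0.04044226 1.49648934] [ 0.7073977  -0.70308583  0.05258432 -0.04993698] [[447.70362515   0.         320.14221302]
 [  0.         447.70362515 192.26276547]
 [  0.           0.           1.        ]] 0.018204891386208472
wrist [0.1620558  0.60866287 0.37366256] [0.81843031 0.55370164 0.08458182 0.12818833] [[303.68093025   0.         317.9695344 ]
 [  0.         303.68093025 197.82503858]
 [  0.           0.           1.        ]] -0.0523053959426555
{'clock': 0.15, 'joint_pos': array([ 1.07677038e+00,  2.17591883e-01,  1.61460471e+00,  1.04498158e-05,
        1.31129531e+00, -1.12215069e-01]), 'qd': array([ 0.00077926, -0.00356653, -0.00506658, -0.00119951,  0.00175916,
       -0.00083354]), 'effort': array([-7.67822112e-04, -3.97448516e+01, -3.04415381e+01, -1.39227614e-04,
        5.88626179e-03,  1.14990002e-05]), 'ee_pos': array([0.23253171, 0.57938925, 0.20264101]), 'orientation': array([ 1.89749197e-01,  9.81832135e-01, -9.04822554e-04, -2.88280957e-04]), 'contact_force': array([0.10312895, 0.02231395, 0.00977731]), 'torque': array([-0.04380986, -0.01149714,  0.0053164 ]), 'grasp_force': 0.0, 'width': 0.08524771883289615}
```

View pics/top0.png

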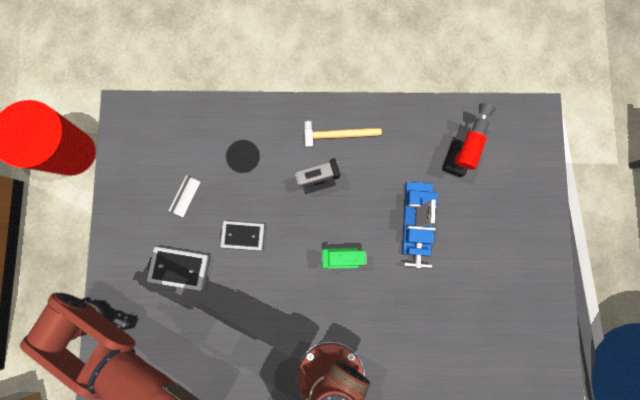

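View pics/side0.png

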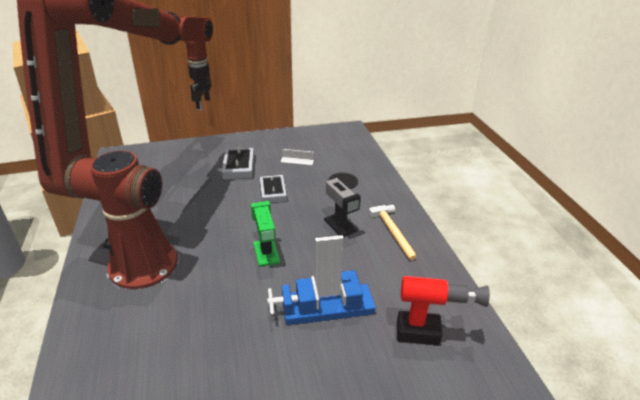

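The top view has two scanner-like things: the grey-headed scanner at (317,175) with its nose at (335,170), and the green look-alike at (344,258). It also has two docks, the small one at (242,236) and the large one at (178,268). I choose the grey scanner and the small dock. The vise is at (420,220) with its handle at (418,265). In the side view the plate is at (328,262) and the scanner at (343,205).

Run:
```python
from h import *
c=load('top'); P=cloud(c); im=c['pixels']
def rect(m,z=None,name=''):
    m=m.astype(np.uint8); n,l,s,_=cv2.connectedComponentsWithStats(m); k=1+np.argmax(s[1:,4]); vu=np.argwhere(l==k)[:,::-1]
    p=P[l==k]; print(name,len(p),'z med',np.nanmedian(p[:,2]))
    q=plane(c,vu,z if z is not None else np.nanmedian(p[:,2]))[:,:2]
    r=cv2.minAreaRect((q*1000).astype(np.float32)); print('  centre',np.round(r[0],1),'size',np.round(r[1],1),'ang',r[2], 'corners',np.round(cv2.boxPoints(r)).tolist())
box=lambda u0,u1,v0,v1:np.pad(np.ones((v1-v0,u1-u0),bool),((v0,400-v1),(u0,640-u1)))
z=P[...,2]
rect(box(280,350,150,200)&(z>.135),.149,'scanner top')
g=im.astype(int); 
rect(box(280,350,150,200)&(z>.135)&(g.mean(2)>75),.149,'scanner head grey')
rect(box(215,270,215,255)&(z>.02)&(z<.06),.03,'dock')
rect(box(140,212,240,295)&(z>.02)&(z<.06),.03,'bigdock')
rect(box(395,445,170,275)&(z>.12),None,'plate top')
rect(box(395,445,170,275)&(g[...,2]>g[...,0]+50),.05,'vise blue')
print(np.round(np.nanpercentile(z[170:275,395:445],[50,90,99]),3))
t=cv2.resize(im[140:280,200:450],None,fx=3,fy=3,interpolation=cv2.INTER_CUBIC)
s=load('side')['pixels'][160:340,220:400]; s=cv2.resize(s,(420,420),interpolation=cv2.INTER_CUBIC)
o=np.zeros((600,800,3),np.uint8); t=cv2.resize(t,(375,210)); 
t=cv2.resize(im[150:280,270:450],(380,274),interpolation=cv2.INTER_CUBIC)
o[:274,:380]=t;o[:420,380:800]=s; w=cv2.resize(load('wrist')['pixels'],(380,238));o[280:518,:380]=w
cv2.imwrite('pics/c1.png',o[:,:,::-1])
```

```text
scanner top 655 z med 0.14849821730569834
  centre [632.7  44.5] size [ 59.  131.9] ang 16.440406799316406 corners [[586.0, 99.0], [623.0, -27.0], [680.0, -10.0], [642.0, 116.0]]
scanner head grey 465 z med 0.14768280470668493
  centre [629.2  54. ] size [ 45.6 111.6] ang 16.85918426513672 corners [[591.0, 101.0], [624.0, -6.0], [667.0, 7.0], [635.0, 114.0]]
dock 1130 z med 0.02966879228769148
  centre [445.9 289.5] size [140.8  87.5] ang 85.9271240234375 corners [[397.0, 222.0], [485.0, 216.0], [495.0, 357.0], [407.0, 363.0]]
bigdock 2054 z med 0.039071219177699845
  centre [340.3 495.6] size [186.4 115.4] ang 80.92554473876953 corners [[269.0, 413.0], [383.0, 394.0], [412.0, 579.0], [298.0, 597.0]]
plate top 303 z med 0.2095646847063679
  centre [ 505.1 -275.6] size [37.1 78.3] ang 85.27652740478516 corners [[465.0, -291.0], [543.0, -297.0], [546.0, -260.0], [468.0, -254.0]]
vise blue 1613 z med 0.06903037067607787
  centre [ 504.4 -287.8] size [105.3 237.3] ang 84.9861068725586 corners [[382.0, -330.0], [618.0, -351.0], [627.0, -246.0], [391.0, -225.0]]
[0.004 0.087 0.241]
```

View pics/c1.png

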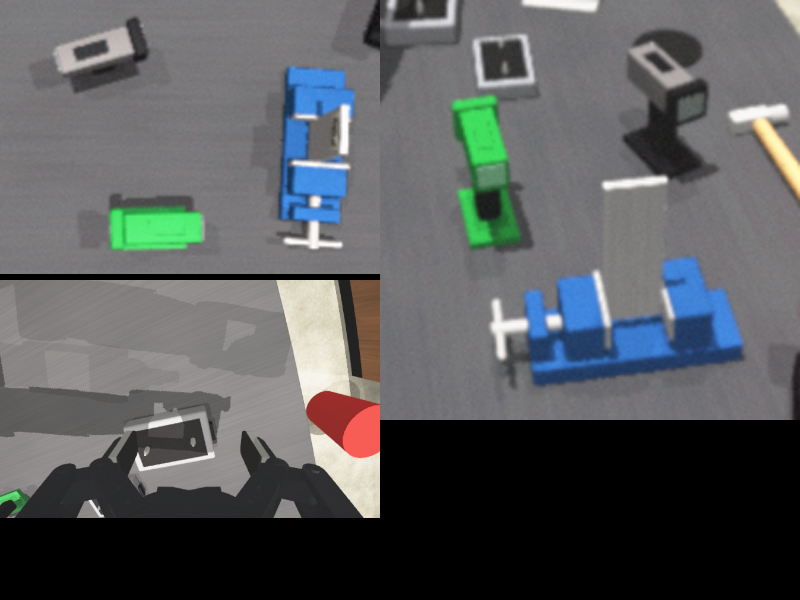

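```bash
python3 -m creep '[[[0,0,-0.045],[2,-2.6,0.25],8.54],[[0,0,-0.045],[2,-2.6,0.25],8.54],[[0,0,-0.045],[2,-2.6,0.25],8.54],[[0,0,-0.045],[2,-2.6,0.25],8.54],[[0,0,-0.045],[2,-2.6,0.25],8.54],[[0,0,-0.045],[2,-2.6,0.25],8.54],[[0,0,-0.045],[2,-2.6,0.25],8.54],[[0,0,-0.045],[2,-2.6,0.25],8.54],[[0,0,-0.045],[2,-2.6,0.25],8.54],[[0,0,-0.045],[2,-2.6,0.25],8.54]]' 60 && python3 -m creep '[[[0,0,-0.045],[1.5,-2.4,0.25],8.54],[[0,0,-0.045],[1.5,-2.4,0.25],8.54],[[0,0,-0.045],[1.5,-2.4,0.25],8.54],[[0,0,-0.045],[1.5,-2.4,0.25],8.54],[[0,0,-0.045],[1.5,-2.4,0.25],8.54],[[0,0,-0.045],[1.5,-2.4,0.25],8.54],[[0,0,-0.045],[1.5,-2.4,0.25],8.54],[[0,0,-0.045],[1.5,-2.4,0.25],8.54],[[0,0,-0.045],[1.5,-2.4,0.25],8.54],[[0,0,-0.045],[1.5,-2.4,0.25],8.54],[[0,0,0],[0,0,0],8.54],[[0,0,0],[0,0,0],8.54]]'
python3 - <<'E'
from h import *
c=grab('wrist'); cv2.imwrite('pics/w1.png',c['pixels'][:,:,::-1]); print(c['position'])
from station import sensors; s=sensors.read_state(); print(s['ee_pos'],s['joint_pos'],R.from_quat(s['orientation']).as_matrix()[:,1])
E
```

```text
clock: 0.98
ee_pos: [0.4333, 0.3185, 0.2285]
orientation: [0.405, 0.914, -0.0, -0.0]
contact_force: [0.4, 1.1, -0.6]
width: 0.0854
grasp_force: 0.0
clock: 1.98
ee_pos: [0.5832, 0.0788, 0.2533]
orientation: [0.599, 0.801, -0.0, -0.0]
contact_force: [-0.1, 1.2, -0.1]
width: 0.0852
grasp_force: 0.0
[0.56321768 0.1536649  0.4245022 ]
[0.58254233 0.07980101 0.25311968] [ 1.64530494e-02  1.03209829e-01  1.64946412e+00  6.30662717e-04
  1.39025751e+00 -2.71830475e-01] [ 0.95876484  0.28419837 -0.00112314]
```

View pics/w1.png

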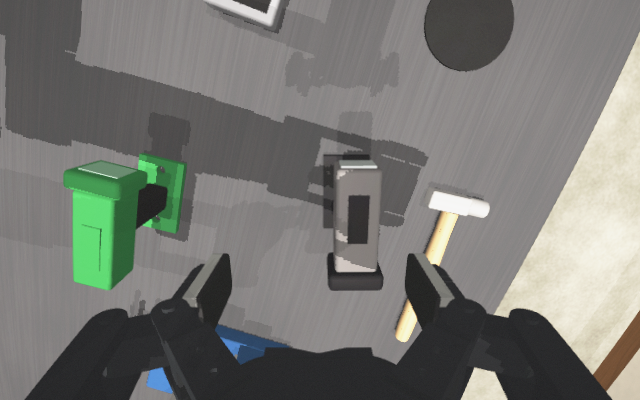

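The wrist view shows the grey scanner head at (357,215), nose block at (355,273), between the open fingers. The green one sits at (105,220). I chose the right one; next I refine its pose.

Run:
```python
from h import *
c=load('wrist'); P=cloud(c); g=c['pixels'].astype(int)
m=np.zeros((400,640),bool); m[150:300,320:390]=1
m&=(P[...,2]>.142)&(P[...,2]<.16)
vu=np.argwhere(m)[:,::-1]
for nm,mm,z in(('all',m,.150),('grey',m&(g.mean(2)>90)&(np.arange(400)[:,None]<262),.149)):
    vu=np.argwhere(mm)[:,::-1]; q=plane(c,vu,z)[:,:2]*1000; r=cv2.minAreaRect(q.astype(np.float32)); print(nm,len(q),np.nanmedian(P[mm][:,2]),np.round(r[0],1),np.round(r[1],1),r[2])
    if nm=='grey':
        # robust axis: side edges per row
        for f in (np.min,np.max):
            e=np.array([[f(np.where(mm[v])[0]),v] for v in range(175,255)]) ; p=plane(c,e,.149)[:,:2]*1000
            l=cv2.fitLine(p.astype(np.float32),cv2.DIST_HUBER,0,.01,.01).ravel(); print(l,np.degrees(np.arctan2(l[1],l[0])))
# nose: front edge & rear edge extents along axis
a=np.radians(-73); d=np.array([np.cos(a),np.sin(a)]); q=P[m][:,:2]*1000; t=q@d; s=q@[-d[1],d[0]]
print('depth pts along',np.percentile(t,[.5,99.5]),'across',np.percentile(s,[1,99]),'ref head est',np.array([631.2,49.3])@d,np.array([631.2,49.3])@[-d[1],d[0]])
```

```text
all 5769 0.15000952198237616 [634.7  46.2] [ 57.4 134.2] 16.552343368530273
grey 3234 0.1495737574553973 [628.8  62.2] [43.7 99.9] 16.739032745361328
[ 3.0051991e-01 -9.5377553e-01  6.0995197e+02  5.4338028e+01] -72.51116
[ 2.9055372e-01 -9.5685869e-01  6.4915631e+02  6.8735809e+01] -73.10889
depth pts along [ 76.58254658 206.3083684 ] across [594.41494932 644.28999615] ref head est 137.39919555201382 618.0334870066989
```

Run:
```python
from h import *
a=np.radians(-73); d=np.array([np.cos(a),np.sin(a)]); n=np.array([-d[1],d[0]])
w=load('wrist'); Pw=plane(w,[[355,v] for v in range(256,268,2)],.1495)[:,:2]*1000@d; print('boundary',np.round(Pw,1), w['pixels'][256:268:2,355].mean(1))
for nm in('side','top'):
    c=load(nm);P=cloud(c)*1000;g=c['pixels'].mean(2)
    q=plane(c,np.argwhere(np.ones((400,640)))[:,::-1],.010)[:,:2].reshape(400,640,2)*1000
    t=q@d;s=q@n
    m=(abs(t-135)<90)&(abs(s-620)<60)&(g<40)
    if nm=='side':
        print(nm,m.sum(),np.percentile(t[m],[0,1,50,99,100]),np.percentile(s[m],[0,1,50,99,100]))
        M=cv2.morphologyEx(m.astype(np.uint8),0,None) if 0 else m
        vu=np.argwhere(m); u0,v0=vu[:,1].min()-15,vu[:,0].min()-60
        im=cv2.resize(c['pixels'][v0:v0+100,u0:u0+100],(600,600),interpolation=cv2.INTER_CUBIC); print(u0,v0); cv2.imwrite('pics/s1.png',im[:,:,::-1])
```

```text
boundary [168.1 170.4 172.7 175.  177.3 179.7] [129.33333333 129.66666667 131.66666667 130.         156.66666667
 198.33333333]
side 380 [ 48.67389657  58.28854379 132.14813977 200.19286284 202.00469117] [583.90230935 585.66181343 629.52927262 675.77042632 678.39402957]
310 145
```

View pics/s1.png

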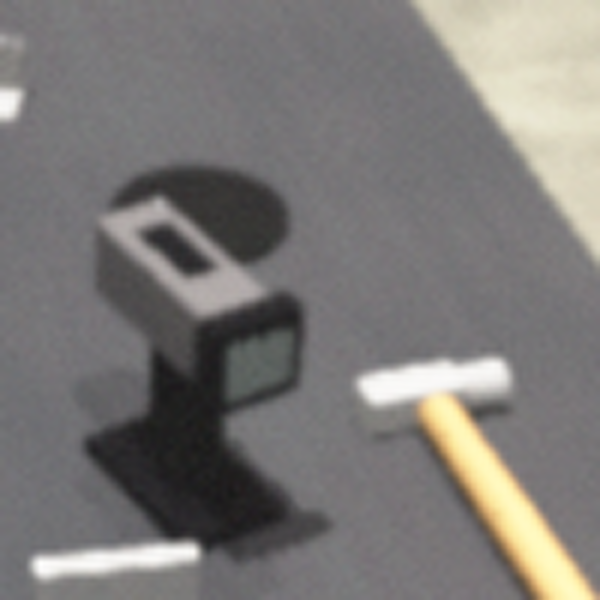

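The crop confirms the real scanner: grey head, nose towards the vise, foot on the bench with its rear-left corner near crop (88,440). I grip it now.

```bash
python3 -m creep '[[[0,0,0.005],[2.5,-1.35,0],8.54],[[0,0,0.005],[2.46,-1.35,0],8.54],[[0,0,0],[0,0,-2],8.54],[[0,0,0],[0,0,-3],8.54],[[0,0,0],[0,0,-3],8.54],[[0,0,0],[0,0,-3],8.54],[[0,0,0],[0,0,-2.5],8.54],[[0,0,0],[0,0,-1.3],8.54],[[0,0,0],[0,0,0],8.54],[[0,0,0],[0,0,0],3],[[0,0,0],[0,0,0],3],[[0,0,0],[0,0,0],3]]' 70 && python3 -m creep '[[[0,0,0],[0,0,0],3],[[0,0,0],[0,0,0],3],[[0,0,0],[0,0,0],3],[[0,0,0],[0,0,0],3],[[0,0,0],[0,0,0],3]]'
```

```text
clock: 3.03
ee_pos: [0.6345, 0.0533, 0.1086]
orientation: [0.594, 0.805, 0.001, 0.002]
contact_force: [-0.3, 0.3, -0.3]
width: 0.0515
grasp_force: 0.0
clock: 3.45
ee_pos: [0.6343, 0.0532, 0.1089]
orientation: [0.594, 0.805, 0.001, 0.002]
contact_force: [-2.2, 0.1, 6.3]
width: 0.0422
grasp_force: 72.2
```

```bash
python3 -m creep '[[[0,0,0],[0,0,0.8],3],[[0,0,0],[0,0,1.6],3],[[0,0,0],[0,0,2],3],[[0,0,0],[0,0,2],3],[[0,0,0],[0,0,2],3],[[0,0,0],[0,0,1.6],3],[[0,0,0],[0,0,0],3]]'
python3 - <<'E'
from h import *
c=load('side');P=cloud(c)*1000
sub=P[233:290,310:350].reshape(-1,3); k=(sub[:,2]>130)&(sub[:,2]<260)&(sub[:,1]<-230)&(sub[:,1]>-330); q=sub[k]
print('n',len(q),'x',np.percentile(q[:,0],[1,50,99]),'y',np.percentile(q[:,1],[1,50,99]),'z99',np.percentile(q[:,2],[99,100]))
b=q[(q[:,2]<215)]; l=cv2.fitLine(b[:,:2].astype(np.float32),cv2.DIST_HUBER,0,.01,.01).ravel();print('back line',l,np.degrees(np.arctan2(l[1],l[0])))
# top camera: label side
c=load('top');P=cloud(c)*1000
T=P[170:275,395:445]; g=c['pixels'].astype(int)[170:275,395:445]
m=(T[...,2]>215); q=T[m]; print('top z>215',len(q),np.percentile(q[:,2],[50,90,99]),q[:,0].min(),q[:,0].max(),q[:,1].min(),q[:,1].max())
v=np.argwhere(m); uv=np.c_[v[:,1]+395,v[:,0]+170]; pz=plane(c,uv,np.percentile(q[:,2],90)/1000)[:,:2]*1000
r=cv2.minAreaRect(pz.astype(np.float32)); print(r)
cv2.imwrite('pics/t2.png',cv2.resize(c['pixels'][170:275,395:445],(285,600),interpolation=cv2.INTER_CUBIC)[:,:,::-1])
E
```

```text
clock: 4.03
ee_pos: [0.635, 0.0529, 0.2104]
orientation: [0.594, 0.805, 0.002, 0.003]
contact_force: [0.6, -0.2, -1.3]
width: 0.0418
grasp_force: 71.7
n 967 x [472.04511074 503.9283113  536.63748051] y [-289.47700554 -284.57895761 -276.55590518] z99 [244.24334743 245.35930957]
back line [ 9.9765760e-01 -6.8405397e-02  5.0436636e+02 -2.8487836e+02] -3.9224036
top z>215 141 [239.77839899 243.86595784 245.64920385] 473.35195293946873 538.5617714716208 -288.2433186730716 -272.73397477520183
((505.823486328125, -276.87982177734375), (17.34766960144043, 66.40702056884766), 85.04084777832031)
```

View pics/t2.png

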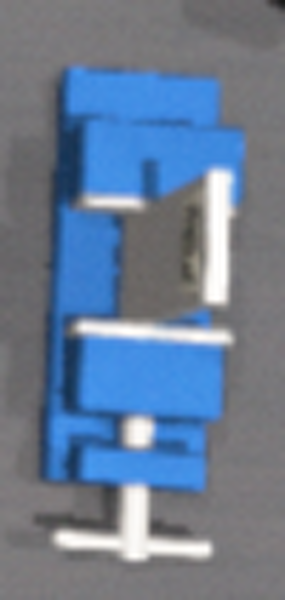

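The label is on the plate's near (+y) face, at crop (190,245), about 35 mm below the top edge (z 0.244), consistent with the description. I move to the aim pose.

```bash
python3 -m creep '[[[0,0,-0.0375],[-0.8,-1.0,0],3],[[0,0,-0.0375],[-1.18,-1.65,-0.1],3],[[0,0,-0.0375],[-1.18,-1.65,-0.2],3],[[0,0,-0.0375],[-1.18,-1.65,-0.2],3],[[0,0,-0.0375],[-1.18,-1.65,-0.2],3],[[0,0,-0.0375],[-1.18,-1.65,-0.2],3],[[0,0,-0.0375],[-1.18,-1.65,-0.2],3],[[0,0,-0.0375],[-1.18,-1.65,-0.2],3],[[0,0,-0.0375],[-1.18,-1.65,-0.2],3],[[0,0,-0.0375],[-1.1,-1.45,-0.2],3],[[0,0,0],[-0.4,-0.7,0],3],[[0,0,0],[0,0,0],3]]'
python3 - <<'E'
from h import *
for n in('side','top'):
    c=grab(n); P=cloud(c)*1000
    if n=='top':
        im=c['pixels'][150:300,300:450]; A=cv2.resize(im,(400,400),interpolation=cv2.INTER_CUBIC)
    else:
        im=c['pixels'][140:290,230:380]; B=cv2.resize(im,(400,400),interpolation=cv2.INTER_CUBIC)
cv2.imwrite('pics/a1.png',np.hstack([A,B])[:,:,::-1])
from station import sensors; s=sensors.read_state(); print(s['ee_pos'],R.from_quat(s['orientation']).as_matrix()[:,1:].T)
# nose/window points from side & top
c=load('side');P=cloud(c)*1000
k=(abs(P[...,0]-505)<45)&(P[...,1]>-235)&(P[...,1]<-20)&(P[...,2]>60)&(P[...,2]<250)
q=P[k]; print('side pts',len(q),np.percentile(q,[1,50,99],axis=0).round(1))
E
```

```text
clock: 5.03
ee_pos: [0.5126, -0.1116, 0.1867]
orientation: [0.734, 0.679, -0.001, -0.002]
contact_force: [1.0, 0.5, -3.7]
width: 0.042
grasp_force: 71.9
[ 0.51465569 -0.11021482  0.18792856] [[ 9.97061034e-01 -7.66071483e-02 -7.99872405e-04]
 [-7.12318479e-04  1.17021266e-03 -9.99999062e-01]]
side pts 1240 [[ 474.6 -186.9   81.8]
 [ 500.9 -139.4  216.2]
 [ 541.2  -61.6  245.6]]
```

View pics/a1.png

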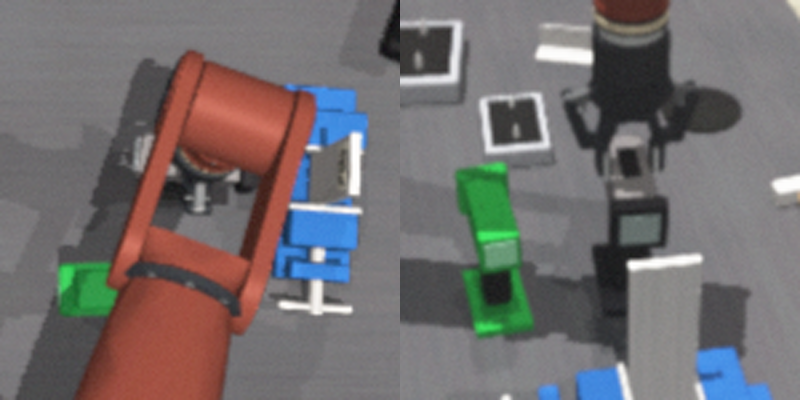

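The picture shows the scanner held level, nose at side crop (640,225), facing the plate, and clear of it. I correct a few mm, then hold.

```bash
python3 - <<'E'
from h import *
c=load('side');P=cloud(c)*1000
q=P[205:240,300:340].reshape(-1,3); k=(q[:,1]<-160)&(q[:,1]>-200)&(q[:,2]>150); q=q[k]
a=np.radians(-94.4);d=np.array([np.cos(a),np.sin(a)]);t=q[:,:2]@d;s=q[:,:2]@[-d[1],d[0]]
f=t>np.percentile(t,97)-8
print(len(q),'along 50/97',np.percentile(t,[50,97]),'across',np.percentile(s[f],[2,98]),'z',np.percentile(q[f][:,2],[2,98]))
L=np.array([504.5,-275]);print('label along',L@d,'across',L@[-d[1],d[0]])
E
python3 -m creep '[[[0,0,0],[0.2,0,0.4],3],[[0,0,0],[0,0,0],3],[[0,0,0],[0,0,0],3]]'
```

```text
438 along 50/97 [142.52615247 146.58673214] across [490.08145772 545.22072026] z [178.82466919 231.3037673 ]
label along 235.48475717242303 across 524.1108462333565
clock: 5.38
ee_pos: [0.5181, -0.11, 0.1934]
orientation: [0.733, 0.68, 0.0, 0.001]
contact_force: [-0.3, -0.1, -3.9]
width: 0.0423
grasp_force: 71.9
```

```bash
python3 -m creep '[[[0,0,0],[0.2,0.3,0],3],[[0,0,0],[0,0,0],3],[[0,0,0],[0,0,0],3],[[0,0,0],[0,0,0],3],[[0,0,0],[0,0,0],3],[[0,0,0],[0,0,0],3],[[0,0,0],[0,0,0],3],[[0,0,0],[0,0,0],3],[[0,0,0],[0,0,0],3],[[0,0,0],[0,0,0],3],[[0,0,0],[0,0,0],3],[[0,0,0],[0,0,0],3]]' && python3 -m creep '[[[0,0,0],[0,0,0],3],[[0,0,0],[0,0,0],3],[[0,0,0],[0,0,0],3],[[0,0,0],[0,0,0],3],[[0,0,0],[0,0,0],3],[[0,0,0],[0,0,0],3],[[0,0,0],[0,0,0],3],[[0,0,0],[0,0,0],3],[[0,0,0],[0,0,0],3],[[0,0,0],[0,0,0],3],[[0,0,0],[0,0,0],3],[[0,0,0],[0,0,0],3]]' && python3 -m creep '[[[0,0,0],[0,0,0],3],[[0,0,0],[0,0,0],3],[[0,0,0],[0,0,0],3],[[0,0,0],[0,0,0],3]]'
```

```text
clock: 6.38
ee_pos: [0.519, -0.1075, 0.1927]
orientation: [0.733, 0.68, 0.0, 0.0]
contact_force: [0.9, -0.1, -2.4]
width: 0.042
grasp_force: 71.9
clock: 7.38
ee_pos: [0.5191, -0.1075, 0.1927]
orientation: [0.733, 0.68, 0.0, -0.0]
contact_force: [-0.2, 0.6, -2.9]
width: 0.0419
grasp_force: 71.9
clock: 7.72
ee_pos: [0.5191, -0.1075, 0.1927]
orientation: [0.733, 0.68, 0.0, 0.0]
contact_force: [0.6, 0.3, -3.6]
width: 0.0421
grasp_force: 71.9
```

```bash
python3 -m creep '[[[0,0,0],[0,1.4,0.8],3],[[0,0,0],[0,2.8,1.5],3],[[0,0,0],[0,3,1.7],3],[[0,0,0],[0,3,1.7],3],[[0,0,0],[0,3,1.5],3],[[0,0,0],[-1.4,3,0],3],[[0,0,0],[-1.4,3,0],3],[[0,0,0],[-1.4,3,0],3],[[0,0,0],[-1.4,2.8,0],3],[[0,0,0],[-1.3,1.75,0],3],[[0,0,0],[0,0,0],3],[[0,0,0],[0,0,0],3]]'
python3 - <<'E'
from h import *
for n in('side','top','wrist'): c=grab(n); cv2.imwrite(f'pics/{n}3.png',c['pixels'][:,:,::-1])
a=load('wrist')['pixels'];b=load('side')['pixels'];
o=np.zeros((600,640,3),np.uint8);o[:400]=a;o[400:,:320]=cv2.resize(b,(320,200))
t=load('top')['pixels'];o[400:,320:]=t[180:280,200:360].repeat(2,0).repeat(2,1)
cv2.imwrite('pics/d1.png',o[:,:,::-1])
from station import sensors; s=sensors.read_state(); print(s['ee_pos'],R.from_quat(s['orientation']).as_matrix()[:,1])
E
```

```text
clock: 8.72
ee_pos: [0.4495, 0.1608, 0.2648]
orientation: [0.733, 0.681, 0.0, 0.0]
contact_force: [0.4, -0.7, -3.3]
width: 0.042
grasp_force: 72.1
[0.45056635 0.15937908 0.26481416] [ 9.97053101e-01 -7.67121533e-02  5.99015390e-04]
```

View pics/d1.png

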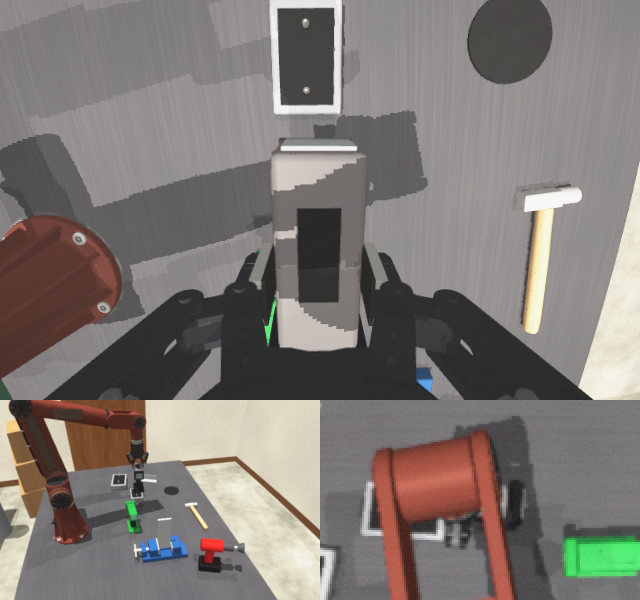

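Wrist view: small dock at (307,55) with its two pins at (306,23) and (307,90). The head is held straight, its rear edge near (320,153). I compute the dock pose and the scanner-in-hand pose.

Run:
```python
from h import *
c=load('wrist'); g=c['pixels'].mean(2); P=cloud(c)*1000
for (u,v) in((306,23),(307,90)):
    w=g[v-9:v+10,u-9:u+10]; m=(w>110).astype(np.uint8); n,l,s,ce=cv2.connectedComponentsWithStats(m); k=1+np.argmax(s[1:,4]); 
    x,y,ww,hh=s[k][:4]; print('pin blob',ce[k]+[u-9,v-9],s[k], 'z.049 ->',plane(c,ce[k]+[u-9,v-9],.046)*1000, 'depth z',np.nanmax(P[v-8:v+9,u-8:u+9,2]))
# dark inner panel of dock
m=np.zeros((400,640),np.uint8); m[0:112,262:350]=(g[0:112,262:350]<75); 
n,l,s,ce=cv2.connectedComponentsWithStats(m); k=1+np.argmax(s[1:,4]); vu=np.argwhere(l==k)[:,::-1]
r=cv2.minAreaRect((plane(c,vu,.03)[:,:2]*1000).astype(np.float32)); print('panel',s[k],r,'depth z',np.nanmedian(P[l==k][:,2]))
# white rim outer at z .03 : rows
for v in(20,50,80,105):
    e=np.where(g[v,255:360]>150)[0]+255; print(v,e.min(),e.max(),np.round(plane(c,[[e.min(),v],[e.max(),v]],.03)[:,:2]*1000,1).tolist())
# head sides
zt=.2648+.149-.109
e=[]
for v in range(165,240,15):
    row=P[v,:,2]; k=np.where((abs(row-zt*1000)<8)&(np.arange(640)>255)&(np.arange(640)<385))[0]; e.append([k.min(),k.max()]); q=plane(c,[[k.min()-.5,v],[k.max()+.5,v]],zt)[:,:2]*1000; print('head',v,k.min(),k.max(),np.round(q,1).tolist(),'mid',np.round(q.mean(0),1))
for v in range(134,164,3): print(v,g[v,320].round(),np.round(P[v,320],1))
s=load('side')
print('foot corners start',np.round(plane(s,[[324.7,218.3],[340,234.2],[360,229]],.010)*1000,1))
T=pickle.load(open('pics/top.pkl','rb'))
```

```text
pin blob [305.16326531  22.34693878] [ 5  4  7 10 49] z.049 -> [[449.58491315 325.89754158  46.        ]] depth z 50.94799473750922
pin blob [305.91666667  89.63888889] [ 5  6  7  7 36] z.049 -> [[444.04691467 251.54218494  46.        ]] depth z 50.79463808630569
panel [ 278    9   56   95 4938] ((446.6229248046875, 289.95965576171875), (108.67811584472656, 66.71266174316406), 85.48130798339844) depth z 31.430842066744624
20 265 341 [[401.3, 336.1], [492.4, 328.9]]
50 271 346 [[404.7, 302.0], [496.6, 294.9]]
80 260 340 [[386.8, 268.3], [487.2, 260.4]]
105 255 357 [[376.5, 238.6], [507.3, 228.5]]
head 165 270 367 [[434.8, 212.2], [477.7, 209.0]] mid [456.2 210.6]
head 180 271 366 [[434.4, 205.5], [477.1, 202.2]] mid [455.7 203.8]
head 195 272 365 [[434.0, 198.5], [476.4, 195.2]] mid [455.2 196.8]
head 210 272 364 [[433.1, 191.3], [475.8, 188.0]] mid [454.4 189.7]
head 225 273 363 [[432.6, 183.8], [475.1, 180.6]] mid [453.9 182.2]
134 81.0 [457.1 192.1   0.5]
137 81.0 [456.8 188.1   2.1]
140 127.0 [457.6 218.3 280.1]
143 137.0 [457.5 218.4 292. ]
146 229.0 [457.5 218.2 300.3]
149 242.0 [457.4 216.6 298.4]
152 105.0 [457.3 216.2 304.2]
155 156.0 [457.2 215.1 305.7]
158 175.0 [457.1 213.8 305.9]
161 193.0 [457.  212.6 306.5]
foot corners start [[588.7  82.3  10. ]
 [616.5  -9.3  10. ]
 [687.5   1.1  10. ]]
```

Run:
```python
from h import *
c=load('side');P=cloud(c)*1000; g=c['pixels'].mean(2)
a=np.radians(-94.5);d=np.array([np.cos(a),np.sin(a)]);n=np.array([-d[1],d[0]]); T=np.array([450.6,159.4])
zf=264.8-109+10
q=plane(c,np.argwhere(np.ones((400,640)))[:,::-1],zf/1000)[:,:2].reshape(400,640,2)*1000-T
t=q@d;s=q@n
D=(P[...,:2]-T); k=(abs(P[...,2]-zf)<6)&(abs(D@d)<75)&(abs(D@n)<50)
print(k.sum(),'z',np.nanmedian(P[k][:,2]),'along',np.percentile((D@d)[k],[0,1,3,50,97,99,100]).round(1),'across',np.percentile((D@n)[k],[0,2,50,98,100]).round(1))
vu=np.argwhere(k); print('px',vu.min(0),vu.max(0))
# dark intensity profile along the axis, cast on the foot top plane, at several across offsets
for s0 in(-25,-22,22,25):
    pts=[]
    for tt in range(-70,75,3):
        j=np.argmin((t-tt)**2+(s-s0)**2); pts.append(int(g.flat[j]))
    print(s0,pts)
v0,u0=vu.min(0)-25; im=c['pixels'][v0:v0+75,u0-20:u0+80]; print(u0-20,v0); cv2.imwrite('pics/f1.png',cv2.resize(im,(800,600),interpolation=cv2.INTER_CUBIC)[:,:,::-1])
```

```text
293 z 166.39691766664055 along [-54.7 -47.4 -44.6  28.   60.7  62.9  64.7] across [-37.5 -37.1  -7.6  25.9  27.3]
px [164 266] [184 288]
-25 [116, 116, 116, 116, 110, 110, 99, 69, 69, 43, 43, 35, 35, 28, 28, 26, 26, 26, 26, 30, 30, 32, 31, 29, 29, 37, 37, 37, 40, 40, 38, 37, 37, 37, 37, 38, 43, 43, 43, 37, 37, 33, 33, 32, 32, 32, 32, 39, 39]
-22 [112, 112, 108, 108, 108, 99, 73, 69, 53, 41, 41, 35, 35, 28, 28, 30, 30, 29, 29, 27, 27, 27, 31, 30, 34, 34, 31, 31, 35, 35, 39, 39, 39, 39, 42, 42, 43, 43, 42, 42, 38, 37, 37, 29, 29, 34, 34, 46, 46]
22 [225, 225, 167, 167, 167, 119, 119, 75, 75, 47, 47, 39, 39, 34, 34, 38, 38, 53, 49, 49, 43, 43, 39, 39, 34, 34, 36, 36, 46, 46, 46, 46, 39, 39, 35, 35, 33, 33, 37, 49, 42, 42, 36, 36, 34, 41, 41, 71, 71]
25 [235, 235, 235, 181, 181, 119, 122, 89, 89, 72, 72, 63, 63, 55, 55, 55, 53, 53, 79, 79, 75, 75, 68, 68, 60, 60, 52, 52, 46, 80, 74, 74, 67, 67, 63, 63, 55, 55, 49, 81, 73, 73, 67, 67, 64, 64, 66, 66, 85]
221 139
```

View pics/f1.png

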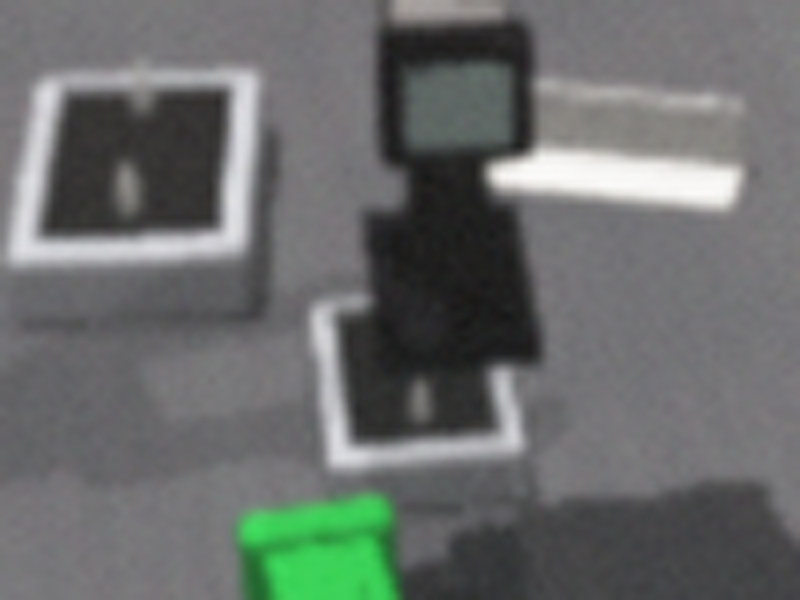

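The side crop shows the foot hanging clear, with corners at crop (368,213), (517,207) and (540,360), and the small dock behind with its front pin at (420,398). I compare foot and dock within each camera and check for tilt.

Run:
```python
from h import *
a=np.radians(-94.5);d=np.array([np.cos(a),np.sin(a)]);n=np.array([-d[1],d[0]]); T=np.array([450.6,159.4])
fr=lambda p:np.c_[(np.asarray(p)[:,:2]-T)@d,(np.asarray(p)[:,:2]-T)@n].round(1)
def tilt(P,name):
    for _ in range(3):
        A=np.c_[(P[:,:2]-T)@d,(P[:,:2]-T)@n,np.ones(len(P))]; x=np.linalg.lstsq(A,P[:,2],rcond=None)[0]; r=P[:,2]-A@x; P=P[abs(r)<2.5*r.std()]
    print(name,'slope along,across',x[:2].round(4),'z0',x[2].round(1),'std',r.std().round(2))
s=load('side');Ps=cloud(s)*1000;w=load('wrist');Pw=cloud(w)*1000
D=Ps[...,:2]-T;k=(abs(Ps[...,2]-166)<6)&(abs(D@d)<75)&(abs(D@n)<50);k[:168]=0;k[182:]=0;tilt(Ps[k],'foot side')
m=np.zeros((400,640),bool);m[160:205,285:355]=1;tilt(Pw[m],'head wrist')
px=lambda x,y:[221+(x+.5)/8-.5,139+(y+.5)/8-.5]
rear=plane(s,[px(368,213),px(517,207)],.166)*1000;front=plane(s,[px(387,362),px(540,360)],.156)*1000
print('foot rear',fr(rear).tolist(),'front',fr(front).tolist())
print('foot rear xy',rear.round(1)[:,:2].tolist(),front.round(1)[:,:2].tolist())
# dock in side0.png
im=cv2.imread('pics/side0.png')[:,:,::-1].astype(int);g=im.mean(2)
dr=plane(s,[px(333,466),px(523,450)],.030)*1000; print('dock front corners',fr(dr).tolist())
R0=np.zeros((400,640),np.uint8);R0[172:203,255:290]=g[172:203,255:290]>150
nn,l,st,ce=cv2.connectedComponentsWithStats(R0);kk=1+np.argmax(st[1:,4]);vu=np.argwhere(l==kk)[:,::-1];r=cv2.minAreaRect((plane(s,vu,.03)[:,:2]*1000).astype(np.float32));print('side rim',st[kk],r)
r0=np.zeros((400,640),np.uint8);r0[172:203,255:290]=g[172:203,255:290]<70
nn,l,st,ce=cv2.connectedComponentsWithStats(r0);kk=1+np.argmax(st[1:,4]);vu=np.argwhere(l==kk)[:,::-1];r=cv2.minAreaRect((plane(s,vu,.03)[:,:2]*1000).astype(np.float32));print('side panel',st[kk],r)
```

```text
foot side slope along,across [ 0.003  -0.0303] z0 166.3 std 1.59
 ** On entry to DLASCL parameter number  4 had an illegal value
 ** On entry to DLASCL parameter number  4 had an illegal valueTraceback (most recent call last):
  File "<stdin>", line 10, in <module>
  File "<stdin>", line 6, in tilt
    x, resids, rank, s = _umath_linalg.lstsq(a, b, rcond,
                         ~~~~~~~~~~~~~~~~~~~^^^^^^^^^^^^^
                                             signature=signature)
                                             ^^^^^^^^^^^^^^^^^^^^
    raise LinAlgError("SVD did not converge in Linear Least Squares")
numpy.linalg.LinAlgError: SVD did not converge in Linear Least Squares
```

Run:
```python
from h import *
a=np.radians(-94.5);d=np.array([np.cos(a),np.sin(a)]);n=np.array([-d[1],d[0]]); T=np.array([450.6,159.4])
fr=lambda p:np.c_[(np.asarray(p)[:,:2]-T)@d,(np.asarray(p)[:,:2]-T)@n].round(1)
s=load('side');w=load('wrist');Pw=cloud(w)*1000
P=Pw[160:205,285:355].reshape(-1,3);P=P[np.isfinite(P[:,2])];P=P[abs(P[:,2]-305)<8]
A=np.c_[(P[:,:2]-T)@d,(P[:,:2]-T)@n,np.ones(len(P))];print('head slope',np.linalg.lstsq(A,P[:,2],rcond=None)[0].round(4))
px=lambda x,y:[221+(x+.5)/8-.5,139+(y+.5)/8-.5]
rear=plane(s,[px(368,213),px(517,207)],.166)*1000;front=plane(s,[px(387,362),px(540,360)],.156)*1000
print('foot rear',fr(rear).tolist(),'front',fr(front).tolist())
dr=plane(s,[px(333,466),px(523,450)],.030)*1000; print('dock front corners',fr(dr).tolist())
g=cv2.imread('pics/side0.png').astype(int).mean(2)
for nm,f in(('rim',lambda x:x>150),('panel',lambda x:x<70)):
    R0=np.zeros((400,640),np.uint8);R0[172:203,255:290]=f(g[172:203,255:290])
    nn,l,st,ce=cv2.connectedComponentsWithStats(R0);kk=1+np.argmax(st[1:,4]);vu=np.argwhere(l==kk)[:,::-1];r=cv2.minAreaRect((plane(s,vu,.03)[:,:2]*1000).astype(np.float32));print(nm,st[kk],r,fr([r[0]]))
print('wrist dock',fr([[446.7,289.2]]))
```

```text
head slope [-2.600000e-03 -2.480000e-02  3.064088e+02]
foot rear [[-48.2, -35.2], [-43.9, 26.5]] front [[49.3, -34.4], [56.7, 25.5]]
dock front corners [[-61.5, -57.5], [-61.5, 26.2]]
rim [260 175  27  23 194] ((443.9346618652344, 287.82666015625), (139.3252410888672, 87.75225830078125), 85.2930679321289) [[-127.5  -16.7]]
panel [264 178  18  16 213] ((444.05078125, 289.25384521484375), (94.73466491699219, 59.07939147949219), 86.03746032714844) [[-128.9  -16.7]]
wrist dock [[-129.1  -14.1]]
```

Run:
```python
from h import *
a=np.radians(-94.5);d=np.array([np.cos(a),np.sin(a)]);n=np.array([-d[1],d[0]]); T=np.array([450.6,159.4])
w=load('wrist');P=cloud(w)*1000;g=w['pixels'].mean(2); print(w['position'])
k=(P[...,2]>140)&(P[...,2]<185);k[:120]=0;k[160:]=0;k[:,:265]=0;k[:,375:]=0
vu=np.argwhere(k);print(len(vu),vu.min(0),vu.max(0))
D=P[k][:,:2]-T;print('along',np.percentile(D@d,[0,5,50,95]).round(1),'across',np.percentile(D@n,[0,50,100]).round(1),'z',np.median(P[k][:,2]))
for u in (278,283,300,320,340): 
    print(u,[(v,int(g[v,u]),int(P[v,u,2]) if P[v,u,2]==P[v,u,2] else None) for v in range(132,152,2)])
    v=np.where(g[130:150,u]<50)[0]
    if len(v): p=plane(w,[[u,130+v[0]-.5]],.166)*1000-np.r_[T,0]; print('  foot rear along',(p[0,:2]@d).round(1),'across',(p[0,:2]@n).round(1))
```

```text
[0.45824737 0.23764472 0.43596562]
65 [137 279] [143 350]
along [-47.1 -47.  -46.8 -44.5] across [-33.1 -24.1  29.7] z 159.20850077720317
278 [(132, 152, 1), (134, 151, 0), (136, 152, 1), (138, 142, 0), (140, 129, 1), (142, 134, 0), (144, 134, 0), (146, 104, 282), (148, 95, 291), (150, 97, 299)]
283 [(132, 149, 1), (134, 150, 0), (136, 149, 2), (138, 77, 165), (140, 86, 167), (142, 115, 271), (144, 137, 296), (146, 227, 299), (148, 242, 300), (150, 211, 300)]
300 [(132, 135, 0), (134, 137, 0), (136, 135, 0), (138, 112, 272), (140, 133, 283), (142, 134, 288), (144, 135, 295), (146, 228, 299), (148, 242, None), (150, 207, 300)]
320 [(132, 82, 0), (134, 80, 0), (136, 81, 1), (138, 100, 273), (140, 126, 280), (142, 135, 289), (144, 136, 294), (146, 229, 300), (148, 242, 299), (150, 206, 299)]
340 [(132, 98, 0), (134, 99, 0), (136, 98, 1), (138, 102, 271), (140, 125, 280), (142, 134, None), (144, 135, 294), (146, 226, 298), (148, 242, 298), (150, 208, 300)]
```

```bash
python3 -m creep '[[[0,-0.0054,0],[-0.05,1.5,0],3],[[0,-0.0054,0],[-0.1,2.5,0],3],[[0,-0.0054,0],[-0.1,2.7,0],3],[[-0.001,-0.0054,0],[-0.1,2.7,0],3],[[-0.001,-0.0054,0],[-0.1,2.5,0],3],[[0,0,0],[0,1.8,-1],3],[[0,0,0],[0,0,-2],3],[[0,0,0],[0,0,-2.5],3],[[0,0,0],[0,0,-2],3],[[0,0,0],[0,0,-1],3],[[0,0,0],[0,0,0],3],[[0,0,0],[0,0,0],3]]'
python3 - <<'E'
from h import *
from station import sensors; s=sensors.read_state(); T=s['ee_pos']*1000;M=R.from_quat(s['orientation']).as_matrix(); print(T,M[:,1],M[:,2])
w=grab('wrist');sd=grab('side');P=cloud(w)*1000
a=np.radians(-94.5);d=np.array([np.cos(a),np.sin(a)]);n=np.array([-d[1],d[0]])
D=P[...,:2]-T[:2]
zf=T[2]-109+10
k=(abs(P[...,2]-zf)<9)&(abs(D@d)<75)&(abs(D@n)<45);k[160:]=0;k[:110]=0
if k.sum(): print('foot',k.sum(),'along',np.percentile((D@d)[k],[0,5,50]).round(1),'across',np.percentile((D@n)[k],[0,2,98,100]).round(1),'z',np.median(P[k][:,2]))
zt=T[2]-109+149
Q=P[160:205,285:355].reshape(-1,3);Q=Q[abs(Q[:,2]-zt)<8];A=np.c_[(Q[:,:2]-T[:2])@d,(Q[:,:2]-T[:2])@n,np.ones(len(Q))];print('head slope',np.linalg.lstsq(A,Q[:,2],rcond=None)[0].round(4),zt)
im=np.hstack([cv2.resize(w['pixels'][60:200,220:420],(400,280),interpolation=cv2.INTER_CUBIC),cv2.resize(sd['pixels'][130:215,225:325],(400,340),interpolation=cv2.INTER_CUBIC)[:280+0]])
b=cv2.resize(sd['pixels'][130:210,220:320],(400,320),interpolation=cv2.INTER_CUBIC);o=np.zeros((320,800,3),np.uint8);o[:280,:400]=im[:,:400];o[:,400:]=b
cv2.imwrite('pics/e1.png',o[:,:,::-1])
E
```

```text
clock: 9.87
ee_pos: [0.446, 0.2963, 0.1795]
orientation: [0.734, 0.679, 0.009, 0.01]
contact_force: [0.2, 0.5, -1.9]
width: 0.042
grasp_force: 72.1
[445.96753393 296.34533383 179.47929456] [ 0.99667261 -0.07716029  0.02626764] [ 0.02614766 -0.00256508 -0.9996548 ]
foot 70 along [-47.  -46.8 -46.7] across [-30.3 -30.2  32.   32.4] z 73.26788585523454
head slope [-2.000000e-03  1.000000e-04  2.210444e+02] 219.47929455917316
```

View pics/e1.png

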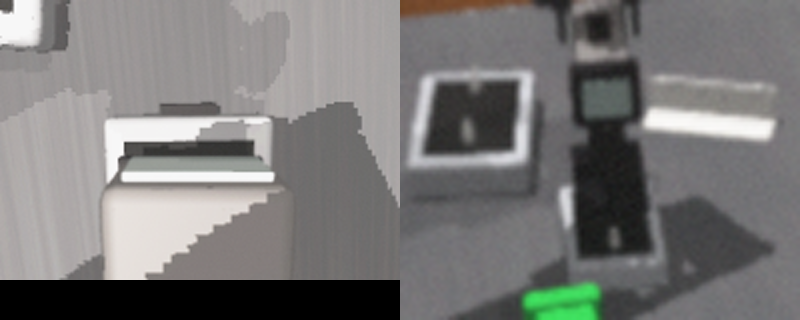

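Run:
```python
from h import *
w=load('wrist');P=cloud(w)*1000;F=np.array([446,296.3]);a=np.radians(-94.5);d=np.array([np.cos(a),np.sin(a)]);n=np.array([-d[1],d[0]]);F=F+7*d+1*n
k=(abs(P[...,2]-30)<5);k[:100]=0;k[150:]=0;k[:,:255]=0;k[:,380:]=0
D=P[...,:2]-F
print(k.sum(),'z',np.median(P[k][:,2]),'along rear',np.percentile((D@d)[k],[0,2,5]).round(1),'across',np.percentile((D@n)[k],[0,1,99,100]).round(1))
p=plane(w,[[272.5,119],[356.5,119]],.03)*1000; print(((p[:,:2]-F)@d).round(1),((p[:,:2]-F)@n).round(1))
```

```text
1649 z 30.95073101092799 along rear [-68.2 -68.  -67.2] across [-43.5 -42.6  42.8  43.9]
[-67.3 -67.3] [-42.4  44. ]
```

The wrist crop shows the foot centred inside the dock rim, foot rear edge at (188,145) and dock rear edge at (189,118). The residual is about 0.5 mm. I lower it.

```bash
python3 -m creep '[[[0,0,0],[0,0,-1],3],[[0,0,0],[0,0,-0.9],3],[[0,0,0],[0,0,-0.4],3],[[0,0,0],[0,0,-0.4],3],[[0,0,0],[0,0,-0.3],3],[[0,0,0],[0,0,-0.3],3],[[0,0,0],[0,0,0],3]]'; python3 -m creep '[[[0,0,0],[0,0,-0.2],3],[[0,0,0],[0,0,-0.2],3],[[0,0,0],[0,0,0],3]]'
```

```text
clock: 10.55
ee_pos: [0.4451, 0.2968, 0.1459]
orientation: [0.733, 0.68, 0.009, 0.01]
contact_force: [-0.8, 0.6, -3.1]
width: 0.0421
grasp_force: 72.1
clock: 10.8
ee_pos: [0.4454, 0.297, 0.1424]
orientation: [0.733, 0.68, 0.009, 0.01]
contact_force: [0.3, -0.3, -3.1]
width: 0.0425
grasp_force: 72.1
```

Pins are in, no contact force yet; foot is about 3 mm above the top.

```bash
python3 -m creep '[[[0,0,0],[0,0,-0.1],3],[[0,0,0],[0,0,-0.1],3],[[0,0,0],[0,0,0],3]]'; python3 -m creep '[[[0,0,0],[0,0,-0.05],3],[[0,0,0],[0,0,-0.05],3],[[0,0,0],[0,0,0],3]]'
```

```text
clock: 11.05
ee_pos: [0.4455, 0.297, 0.1406]
orientation: [0.733, 0.68, 0.009, 0.01]
contact_force: [0.7, -0.8, -3.3]
width: 0.0421
grasp_force: 72.1
clock: 11.3
ee_pos: [0.4455, 0.297, 0.1396]
orientation: [0.733, 0.68, 0.009, 0.01]
contact_force: [0.1, 0.2, -3.2]
width: 0.0421
grasp_force: 72.1
```

```bash
python3 -m creep '[[[0,0,0],[0,0,-0.05],3],[[0,0,0],[0,0,-0.05],3],[[0,0,0],[0,0,0],3]]'; python3 -m creep '[[[0,0,0],[0,0,-0.05],3],[[0,0,0],[0,0,0],3]]'
```

```text
clock: 11.55
ee_pos: [0.4456, 0.2971, 0.1387]
orientation: [0.733, 0.68, 0.009, 0.01]
contact_force: [0.3, 0.3, -3.1]
width: 0.0423
grasp_force: 72.2
clock: 11.72
ee_pos: [0.4458, 0.2973, 0.1386]
orientation: [0.733, 0.68, 0.01, 0.01]
contact_force: [-0.2, 0.1, -1.8]
width: 0.0421
grasp_force: 72.4
```

```bash
python3 -m creep '[[[0,0,0],[0,0,-0.05],3],[[0,0,0],[0,0,0],3]]'; python3 -m creep '[[[0,0,0],[0,0,-0.05],3],[[0,0,0],[0,0,0],3]]'
```

```text
clock: 11.88
ee_pos: [0.4459, 0.2975, 0.1385]
orientation: [0.733, 0.68, 0.01, 0.01]
contact_force: [-0.8, 0.2, 0.3]
width: 0.042
grasp_force: 72.6
clock: 12.05
ee_pos: [0.446, 0.2975, 0.1385]
orientation: [0.733, 0.68, 0.01, 0.01]
contact_force: [-2.5, 0.5, 5.7]
width: 0.042
grasp_force: 73.1
```

```bash
python3 - <<'E'
from h import *
w=grab('wrist');P=cloud(w)*1000;T=np.array([446,297.5]);a=np.radians(-94.5);d=np.array([np.cos(a),np.sin(a)]);n=np.array([-d[1],d[0]])
Q=P[160:205,285:355].reshape(-1,3);Q=Q[abs(Q[:,2]-179)<12];A=np.c_[(Q[:,:2]-T)@d,(Q[:,:2]-T)@n,np.ones(len(Q))];print('head slope,z (expect 179+~1)',np.linalg.lstsq(A,Q[:,2],rcond=None)[0].round(4))
E
python3 -m creep '[[[0,0,0],[0,0,0],5],[[0,0,0],[0,0,0],6],[[0,0,0],[0,0,0],7],[[0,0,0],[0,0,0],8.54],[[0,0,0],[0,0,0],8.54],[[0,0,0],[0,0,0],8.54],[[0,0,0],[0,0,0],8.54],[[0,0,0],[0,0,0],8.54]]'
```

```text
head slope,z (expect 179+~1) [-1.000000e-04 -1.200000e-03  1.799925e+02]
clock: 12.77
ee_pos: [0.4456, 0.297, 0.1371]
orientation: [0.733, 0.68, 0.009, 0.01]
contact_force: [0.1, 0.6, 0.2]
width: 0.0853
grasp_force: 0.0
```

Flush and released. I retreat and check.

```bash
python3 -m creep '[[[0,0,0],[0,0,1],8.54],[[0,0,0],[0,0,2],8.54],[[0,0,0],[0,0,2.5],8.54],[[0,0,0],[0,0,2.5],8.54],[[0,0,0],[0,0,2.5],8.54],[[0,0,0],[0,0,2],8.54],[[0,0,0],[0,0,1.5],8.54],[[0,0,0],[0,0,0],8.54],[[0,0,0],[0,0,0],8.54],[[0,0,0],[0,0,0],8.54]]'
python3 - <<'E'
from h import *
w=grab('wrist');P=cloud(w)*1000;a=np.radians(-94.5);d=np.array([np.cos(a),np.sin(a)]);n=np.array([-d[1],d[0]])
q=P.reshape(-1,3);q=q[(abs(q[:,0]-446)<22)&(q[:,1]>285)&(q[:,1]<340)&(abs(q[:,2]-180)<4)]
A=np.c_[(q[:,:2]-[446,297])@d,(q[:,:2]-[446,297])@n,np.ones(len(q))];print(len(q),np.linalg.lstsq(A,q[:,2],rcond=None)[0].round(4))
from station import job_done; print(job_done())
E
```

```text
clock: 13.6
ee_pos: [0.445, 0.2967, 0.2763]
orientation: [0.733, 0.68, 0.008, 0.01]
contact_force: [0.3, -0.6, 0.7]
width: 0.0853
grasp_force: 0.0
2724 [8.600000e-03 1.130000e-02 1.803957e+02]
the job is handed in; nothing more can be done
None
```

The scanner was held aimed at the label for about 2 s, then lowered onto the smaller dock and released; a final depth check showed it flush and upright within about 0.015 rad, and I handed the job in at 13.6 s, with no verdict returned.

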